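Square up a row of sample jars against the tray's back rail with a ruler

ROBOT

A 6-joint arm with a two-finger parallel gripper is mounted at the origin on the work surface. World frame = base frame: x ahead of the robot, y to its left, z up, the work surface at z = 0. Lengths are in m, angles in degrees, forces in N, time in s.
With the tool pointing down it reaches from about 0.35 to 0.875 m from the base axis. Payload 4.2 kg.
Tool frame: the origin (TCP) lies on the centre line of the jaws, within the pads' length; the fingertips stand 19 mm ahead of it and the grasp point (between the pads) is the TCP; z points along the fingers, y is the line along which they close (so a half turn about z gives the same grasp; the last joint's range is limited). The gripper opens to 87 mm and grips with 3 to 60 N. Pads are 19 mm wide; open, the fingers measure 117 mm over their backs; the gripper's body (75 mm by 190 mm) begins 51 mm behind the grasp point.
Start: joints at [-52.391, 22.042, 0.453, 0, -68.411, -14.817], TCP at [0.242, -0.576, 0.242] pointing down, gripper open.
Joint ranges: [-179.83, 179.83], [-69.29, 118.12], [-61.27, 80.66], [-181.25, 117.63], [-171.15, -9.14], [-177.46, 177.46]. Speed limits (degrees/s): [159.86, 159.86, 180, 180, 180, 180].

INTERFACE

Orientations are given as a 3x3 rotation matrix whose columns are the frame's x, y, z axes.
In Python, from station import sense, capture, finish_job, search_frame, masks_of gives the robot as it stands.
- The arm moves only by the tool drive_tool, never from a script. Its argument "rows" is a list of rows, each a list of 7 numbers: the opening in per cent of the stroke, from 0 (shut) to 100 (fully open), then the shift along the world's x, y, z in mm, then the turn, a rotation vector about the world's x, y, z in rad. In form: [[fingers, dx, dy, dz, wx, wy, wz], ...]. A call has 1 to 5 rows; each row shifts and turns the commanded pose from where the row before left it; what a row does not reach is not made up. A row lasts 1/12 s, in which the tool goes at most 41.7 mm and 7.16 degrees, less where a joint would pass 70% of its speed; a pose out of reach is approached as far as the arm can. A call is refused whole if a number of a shift passes 41.7 or a number of a turn 0.125, either way. A call with a gripper value outside its range is refused whole. The fingers move at their own pace and stop on an object; the grip force is fixed at half the most. Time passes only in rows, so rows that do not move let the fingers close. It gives the time, the measured TCP pose, the force, the opening and the grip force at its end, in the units of the state.
- sense(): the state, without advancing time (a new reading comes with each control period).
- capture(name): name is "scene" or "top" or "wrist"; returns a dict with "frame" (400x640x3 uint8, red, green, blue), "z_map" (400x640 float32, m along the optical axis (not along the pixel's ray), 0 where there is no reading), "fx", "fy", "cx", "cy" (pixels), "R" (3x3) and "t" (3): a world point X has camera coordinates R X + t; the wrist camera has in their place "T_tool_cam" (4x4, takes a point from camera to tool coordinates, whose origin is the TCP and whose axes are the flange's). Camera axes: x right, y down, z forward; pixel columns grow to the right and rows downward; lengths in m; the calibration is good to about 2 mm. A picture is of the moment at which its call begins: read the wrist's pose just before it.
- finish_job(): hands the job in; it is judged then, once.
Trained networks look in a picture, given as the dict that the camera call returned (one of the last four; its "shot" number tells which), for a name from the list of things; names that differ only in an ending like _2 or _b are one class to them, and where a whole thing is asked for, a point or a joint stands for the part that bears it (a point fixed in the world has none). Each returns a list of dicts, best first, with "p" (0 to 1); they miss things now and then, are a little off and sometimes report something else, mostly with a low value. They report only what shows in the picture. A call takes as long as a camera call. They do not tell look-alikes from the thing itself.
- search_frame(label, picture): "xy" ([column, row] in pixels, amid what is visible of it).
- masks_of(label, picture): "region" (400x640 bool, what is visible of it) and "xy" ([column, row] in pixels, amid what is visible of it).
The state is a dict: "time_s": time; "joints": joint angles; "joint_velocities": joint speeds; "effort": joint torques, N m; "tcp_pos": TCP position; "ee_rot": TCP orientation; "wrist_force": force on the tool from outside, world axes, zero at the start; "moment": the same for the moment, N m; "gripper_width": opening from 0.0 (shut) to 1.0 (fully open); "gripper_force": force on a finger pad.
Only numpy, scipy, OpenCV 4.12 (cv2) and the standard library are available. Lean on these libraries where they do the work, as an engineer would, in place of code of your own. Each camera call takes 0.05 s, during which the arm holds its last target. There are 200 camera calls.

TASK

The five amber sample jars stand ragged in the steel tray. Take the aluminium ruler by its grip bar and, with its straight edge, gently push the whole row back until all five jars are home, pressed in one straight line against the tray's back rail; glass takes little force, so feel for the stop, do not touch the jars with the hand and leave everything else alone. Then lay the ruler down flat on the bench, outside the tray.

Things in the scene. Friction and masses are not known exactly. Their poses are not given: they have to be found in the camera images.
- tray: Shallow stainless steel tray, fixed to the bench, 220 mm (its x) by 370 mm (its y). Origin: centre of its underside, on the bench. Floor 3 mm thick (jars stand at 3 mm). Rims all round 3 mm thick, tops 17 mm above the bench (14 mm above the tray floor). Its x axis points away from the robot to the back rail; the row of jars runs along its y axis. Inside: x = -107 to +107 mm and y = -182 to +182 mm.
- rail: The tray's back rim (back rail), rigid, running the tray's full length along y. Origin: on its inner face (the face that looks at the jars), midway along it, at bench height; its x axis points away from the jars, square to the face, and its y axis lies along it. A jar that touches it has its axis 18 mm in front of this face. About 5 N on it from the whole row is a good press; over 15 N is too hard.
- ruler: Aluminium ruler, 230 x 60 x 5 mm blade, 0.25 kg, lying flat left or right of the tray, its length roughly away from the robot, front edge to the left; on it a black grip bar held by suction feet. Origin and axes are the grip bar's: origin under the bar's middle, on the blade's underside; y along the bar and roughly along the blade; x towards the graduated front edge, the pushing edge.
- ruler_grip (a point): Middle of the ruler's black grip bar, 27 mm above the blade's underside. The bar is 16 mm thick (x), 100 mm long (y), 6 to 42 mm above the underside: pinch it from above across x, tips clear of the blade. It was stuck on by hand, firmly: the front edge lies 42 to 54 mm ahead of it (x) and up to 0.08 rad out of parallel with the bar, differently each time and not measured: feel for it.
- flask: Bystander: white plastic bottle, 38 mm diameter, 90 mm tall, standing in the tray beyond the +y end of the row, about 160 mm from the tray's middle. Origin: centre of its underside.
- applicator: Bystander: beige hand-held applicator with a clear tube, about 210 mm long, 48 mm wide and 30 mm high, lying on the bench on the side of the tray opposite the ruler. Origin: underside, about the middle of its length.
- rack: Bystander: clear acrylic tube rack with blue-capped tubes, 50 x 110 x 87 mm, on the bench between the tray and the robot. Origin: centre of its underside.
- cover: Bystander: clear round bucket cover, 62 mm diameter, 28 mm high, on the bench between the tray and the robot. Origin: centre of its underside.
- jar1: Amber glass sample jar with a white cap, number 1 of five equal ones counted from the -y end of the row: 36 mm diameter, 60 mm tall, 65 to 115 g, loose on the tray floor (dragging one takes about 1 N; push low). Glass: at most 10 N from the ruler. Origin: centre of its underside. Its axis starts 8 to 51 mm short of where it stands when it touches the rail; neighbours about 41 mm apart.
- jar2: Amber glass sample jar with a white cap, number 2 of five equal ones counted from the -y end of the row: 36 mm diameter, 60 mm tall, 65 to 115 g, loose on the tray floor (dragging one takes about 1 N; push low). Glass: at most 10 N from the ruler. Origin: centre of its underside. Its axis starts 8 to 51 mm short of where it stands when it touches the rail; neighbours about 41 mm apart.
- jar3: Amber glass sample jar with a white cap, number 3 of five equal ones counted from the -y end of the row: 36 mm diameter, 60 mm tall, 65 to 115 g, loose on the tray floor (dragging one takes about 1 N; push low). Glass: at most 10 N from the ruler. Origin: centre of its underside. Its axis starts 8 to 51 mm short of where it stands when it touches the rail; neighbours about 41 mm apart.
- jar4: Amber glass sample jar with a white cap, number 4 of five equal ones counted from the -y end of the row: 36 mm diameter, 60 mm tall, 65 to 115 g, loose on the tray floor (dragging one takes about 1 N; push low). Glass: at most 10 N from the ruler. Origin: centre of its underside. Its axis starts 8 to 51 mm short of where it stands when it touches the rail; neighbours about 41 mm apart.
- jar5: Amber glass sample jar with a white cap, number 5 of five equal ones counted from the -y end of the row: 36 mm diameter, 60 mm tall, 65 to 115 g, loose on the tray floor (dragging one takes about 1 N; push low). Glass: at most 10 N from the ruler. Origin: centre of its underside. Its axis starts 8 to 51 mm short of where it stands when it touches the rail; neighbours about 41 mm apart.
Not all that is in view belongs to the job. Leave any green look-alike of the jar2 alone. Leave any green or red look-alike of the jar1 alone.

How it is judged (in metres and radians):
On the way, in this order (a step that is already met when the one before it is completed fails the run):
1. the ruler is picked up (height (world z) of ruler above 0.03 m), for 0.2 s.
2. the row is pushed home with the ruler: all five jars within 2 mm of touching the back rail, and the ruler presses the row against the rail with at least 2 N (x of jar1 in the frame of tray between 0.087 and 0.091 m and x of jar2 in the frame of tray between 0.087 and 0.091 m and x of jar3 in the frame of tray between 0.087 and 0.091 m and x of jar4 in the frame of tray between 0.087 and 0.091 m and x of jar5 in the frame of tray between 0.087 and 0.091 m and contact force between rail and anything else above 2 N), for 0.2 s.
At the end, for the whole second after the job is handed in: All five jars stand upright in the tray, each within 2 mm of touching the back rail, at rest; the ruler lies flat on the bench (its underside less than 1.5 mm above it), outside the tray, at rest and released (x of jar1 in the frame of tray between 0.087 and 0.091 m and x of jar2 in the frame of tray between 0.087 and 0.091 m and x of jar3 in the frame of tray between 0.087 and 0.091 m and x of jar4 in the frame of tray between 0.087 and 0.091 m and x of jar5 in the frame of tray between 0.087 and 0.091 m and angle between each of jar1, jar2, jar3, jar4, jar5's own z axis and vertical below 0.05 rad and linear speed of each of jar1, jar2, jar3, jar4, jar5, ruler below 0.01 m/s and height (world z) of ruler below 0.0015 m and angle between ruler's own z axis and vertical below 0.03 rad).
It fails at once if a jar is tipped over (more than about 17 degrees) (angle between any of jar1, jar2, jar3, jar4, jar5's own z axis and vertical above 0.3 rad).
It fails at once if the hand touches a jar (only the ruler may) (contact force between any of the fingers, the arm and jar1 above 0.3 N or contact force between any of the fingers, the arm and jar2 above 0.3 N or contact force between any of the fingers, the arm and jar3 above 0.3 N or contact force between any of the fingers, the arm and jar4 above 0.3 N or contact force between any of the fingers, the arm and jar5 above 0.3 N).
It fails at once if the glass is pressed too hard: more than 10 N between the ruler and any one jar (contact force between ruler and jar1 above 10 N or contact force between ruler and jar2 above 10 N or contact force between ruler and jar3 above 10 N or contact force between ruler and jar4 above 10 N or contact force between ruler and jar5 above 10 N).
It fails at once if the row is pressed with more than 15 N on the back rail (contact force between rail and anything else above 15 N).
It fails at once if a bystander (white bottle in the tray, applicator, tube rack, clear cover) is moved more than 10 mm (distance of any of flask, applicator, rack, cover from where it was at the start of the episode above 0.01 m).
It also fails if it takes over 72 s, if anything falls off the work surface, if the arm or the gripper's body presses on something with over 40 N, if the wrist force passes 120 N, or if a joint passes its speed limit or range.

## Working session

There is one attempt and no reset: what is moved stays moved. The work goes in short steps, Python scripts to look and compute and a tool call to move; the robot and the scene stay as the last step left them, time stands still between calls to the robot, and variables do not carry over. Pictures are saved under pics/ and viewed, at most 10 in all, crops included, and the job is handed in when it is done.

Besides the shell and the picture viewer there is one more tool, called as name([rows], argument=value, ...), one row to a line, values as JSON. drive_tool: Moves the arm, as the interface text tells. Its arguments: {"type":"object","properties":{"rows":{"type":"array"}},"required":["rows"]}

```bash
mkdir -p pics; cat > h.py <<'E'
import numpy as np, cv2
from station import *
def world(c):
    z=c["z_map"]; v,u=np.mgrid[0:400,0:640]
    P=np.stack([(u-c["cx"])/c["fx"]*z,(v-c["cy"])/c["fy"]*z,z],-1)
    if "R" in c: W=(P-np.array(c["t"]))@np.array(c["R"])
    else:
        s=sense(); T=np.array(c["T_tool_cam"]); W=(P@T[:3,:3].T+T[:3,3])@np.array(s["ee_rot"]).T+np.array(s["tcp_pos"])
    W[z==0]=np.nan
    return W
def save(c,n): cv2.imwrite("pics/"+n,c["frame"][:,:,::-1])
E
python3 - <<'E'
from h import *
print(sense())
c=capture("top"); save(c,"top.png"); W=world(c)
np.savez("top.npz",W=W,frame=c["frame"])
for l in ["tray","ruler","ruler_grip","jar1","flask","applicator","rack","cover"]:
    for m in masks_of(l,c)[:8]:
        w=W[m["region"]]; w=w[~np.isnan(w[:,0])]
        print(l,round(m["p"],2),np.round(m["xy"]),m["region"].sum(),np.round(np.median(w,0),3),np.round(np.percentile(w,[2,98],axis=0),3).tolist())
c=capture("scene"); save(c,"scene.png")
E
```

```text
{'time_s': 0.0, 'joints': array([-5.23905846e+01,  2.20925580e+01,  3.79892182e-01, -2.75892895e-02,
       -6.84090682e+01, -1.48161235e+01]), 'joint_velocities': array([ 0.01987537, -0.05875913,  0.02049367, -0.05828788,  0.01347305,
       -0.09053903]), 'effort': array([ 1.84039704e-04, -3.90662384e+01,  1.87410843e+01,  4.21987787e+00,
        1.11343220e-02, -1.83511675e-04]), 'tcp_pos': array([ 0.24193061, -0.57568462,  0.240445  ]), 'ee_rot': array([[-9.21977278e-01, -3.87242834e-01, -9.41908363e-04],
       [-3.87243964e-01,  9.21975209e-01,  1.95634226e-03],
       [ 1.10836639e-04,  2.16845144e-03, -9.99997643e-01]]), 'wrist_force': array([-0.61649761, -1.42209477,  0.00691385]), 'moment': array([-0.04276762,  0.02672679, -0.04064008]), 'gripper_force': 0.0, 'gripper_width': 1.00330021239072}
tray 0.58 [311. 205.] 9681 [0.571 0.024 0.004] [[0.463, -0.153, -0.0], [0.707, 0.207, 0.021]]
tray 0.36 [338. 172.] 173 [ 0.64  -0.042  0.062] [[0.629, -0.057, 0.013], [0.658, -0.027, 0.067]]
tray 0.26 [308. 183.] 165 [0.615 0.036 0.062] [[0.605, 0.022, 0.014], [0.635, 0.052, 0.068]]

[... 1130 characters left out ...]
06, 0.204, 0.096]]
applicator 0.68 [185. 232.] 721 [0.477 0.358 0.029] [[0.422, 0.343, 0.002], [0.612, 0.388, 0.035]]
applicator 0.31 [320. 178.] 192 [ 0.627 -0.003  0.061] [[0.618, -0.02, 0.003], [0.647, 0.014, 0.067]]
rack 0.51 [368. 282.] 469 [ 0.37  -0.136  0.022] [[0.344, -0.166, 0.002], [0.398, -0.108, 0.03]]
cover 0.96 [370. 279.] 461 [ 0.372 -0.136  0.022] [[0.344, -0.163, 0.003], [0.399, -0.108, 0.03]]
cover 0.25 [249. 193.] 211 [0.589 0.189 0.07 ] [[0.577, 0.176, 0.016], [0.607, 0.207, 0.097]]
cover 0.24 [442. 223.] 1981 [ 0.532 -0.333  0.006] [[0.432, -0.38, 0.001], [0.644, -0.282, 0.044]]
cover 0.18 [269. 282.] 873 [0.362 0.125 0.056] [[0.331, 0.072, 0.049], [0.392, 0.179, 0.09]]
```

```bash
python3 - <<'E'
import cv2
a=cv2.imread("pics/top.png")[95:305,160:480]
cv2.imwrite("pics/topc.png",cv2.resize(a,None,fx=2.5,fy=2.5,interpolation=cv2.INTER_CUBIC))
E
```

```text
(no output)
```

View pics/topc.png

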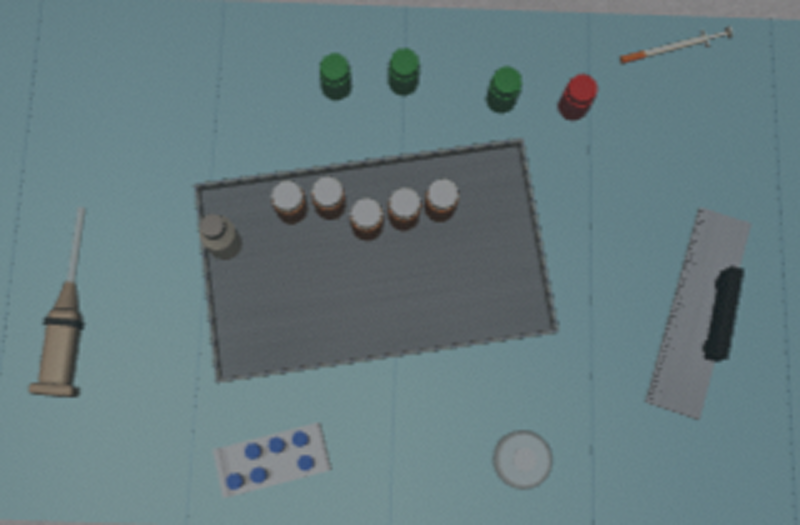

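View pics/scene.png

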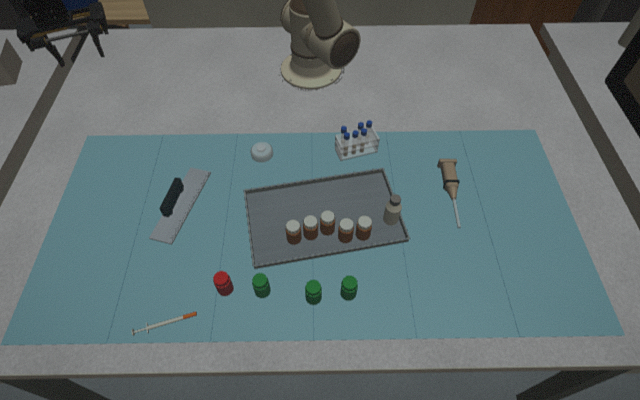

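The top picture shows the five amber, white-capped jars in the tray at full-frame pixels of about (275,175), (291,173), (307,182), (322,178) and (337,174). Look-alikes to leave alone are the green jars at (294,125), (322,123) and (362,130) and the red one at (392,133), all behind the tray. The ruler is the only ruler-like thing: blade at about (440,220), black bar at (450,220), with its graduated edge to the left. The syringe at (430,113) is a distractor.

```bash
python3 - <<'E'
from h import *
d=np.load("top.npz"); W=d["W"]; X,Y,Z=W[...,0],W[...,1],W[...,2]
def rect(m):
    r=cv2.minAreaRect((W[m][:,:2]*1000).astype(np.float32)); return r
rul=(X>.4)&(X<.68)&(Y>-.42)&(Y<-.25)
print("blade",rect(rul&(Z>.0025)&(Z<.012)),"bar",rect(rul&(Z>.03)), np.nanmedian(Z[rul&(Z>.03)]))
tr=(X>.42)&(X<.74)&(Y>-.2)&(Y<.25)
m=tr&(Z>.010)&(Z<.024)
print("rim",rect(m),m.sum())
caps=tr&(Z>.058)&(Z<.075)&(Y<.15)
n,l,s,c=cv2.connectedComponentsWithStats(caps.astype(np.uint8))
for i in range(1,n):
    if s[i,4]>30:
        w=W[l==i]; print("cap",s[i,4],np.round((w.min(0)+w.max(0))/2,4),np.round(w.mean(0),4))
# back rim line
r=m&(X>.6)
w=W[r][:,:2]; print(np.round(w.min(0),3),np.round(w.max(0),3),len(w))
E
```

```text
blade ((539.9838256835938, -335.06512451171875), (169.8092498779297, 279.9638977050781), 89.9735107421875) bar ((484.949462890625, -365.5342102050781), (192.759521484375, 58.696502685546875), 17.347227096557617) 0.04250304805853266
rim ((584.39599609375, 28.550140380859375), (225.0709991455078, 375.08575439453125), 10.406786918640137) 1015
cap 113 [0.6375 0.1229 0.0644] [0.6373 0.1221 0.0639]
cap 112 [0.6439 0.0794 0.0631] [0.6438 0.0799 0.0637]
cap 111 [ 0.6456 -0.0421  0.063 ] [ 0.6455 -0.0427  0.0635]
cap 116 [ 0.6348 -0.0024  0.0634] [ 0.634  -0.0026  0.0636]
cap 115 [0.6225 0.0372 0.064 ] [0.622  0.0377 0.0635]
[ 0.602 -0.158] [0.727 0.23 ] 543
```

drive_tool([
  [100,14,11.5,1,0,0,0.12],
  [100,14,11.5,1,0,0,0.12],
  [100,14,11.5,1,0,0,0.12],
  [100,14,11.5,1,0,0,0.12],
  [100,14,11.5,1,0,0,0.12],
])

```text
time_s: 0.92
tcp_pos: [0.3127, -0.5181, 0.2467]
ee_rot: [[-0.537, -0.843, 0.0], [-0.843, 0.537, -0.0], [0.0, -0.0, -1.0]]
wrist_force: [-0.4, -0.4, 0.2]
gripper_width: 1.0
gripper_force: 0.0
```

drive_tool([
  [100,14,11.5,1,0,0,0.12],
  [100,14,11.5,1,0,0,0.12],
  [100,14,11.5,1,0,0,0.12],
  [100,14,11.5,1,0,0,0.12],
  [100,14,11.5,1,0,0,0.12],
])

```text
time_s: 1.33
tcp_pos: [0.3828, -0.4605, 0.2517]
ee_rot: [[0.033, -0.999, 0.0], [-0.999, -0.033, -0.0], [0.0, -0.0, -1.0]]
wrist_force: [-0.2, -1.1, -0.4]
gripper_width: 0.998
gripper_force: 0.0
```

drive_tool([
  [100,14,11.5,1,0,0,0.12],
  [100,14,11.5,1,0,0,0.12],
  [100,14,11.5,1,0,0,0.12],
  [100,14,11.5,1,0,0,0.12],
  [100,14,11.5,1,0,0,0.12],
])

```text
time_s: 1.75
tcp_pos: [0.4528, -0.403, 0.2567]
ee_rot: [[0.592, -0.806, 0.0], [-0.806, -0.592, -0.0], [0.0, -0.0, -1.0]]
wrist_force: [-0.0, -0.3, -0.8]
gripper_width: 1.001
gripper_force: 0.0
```

drive_tool([
  [100,14,11.5,1,0,0,0.12],
  [100,14,11.5,1,0,0,0.12],
  [100,14,11.5,1,0,0,0.12],
  [100,14,11.5,1,0,0,0.12],
  [100,14,11.5,1,0,0,0.12],
])

```text
time_s: 2.17
tcp_pos: [0.5228, -0.3455, 0.2617]
ee_rot: [[0.943, -0.331, 0.0], [-0.331, -0.943, -0.0], [0.0, -0.0, -1.0]]
wrist_force: [-0.0, -0.4, 0.0]
gripper_width: 0.998
gripper_force: 0.0
```

drive_tool([
  [100,0,0,0,0,0,0.12],
  [100,0,0,0,0,0,0],
  [100,0,0,0,0,0,0],
])

```text
time_s: 2.42
tcp_pos: [0.5221, -0.346, 0.2615]
ee_rot: [[0.974, -0.225, -0.0], [-0.225, -0.974, 0.0], [-0.0, -0.0, -1.0]]
wrist_force: [-0.1, -0.1, -0.0]
gripper_width: 1.0
gripper_force: 0.0
```

```bash
python3 - <<'E'
from h import *
s=sense(); print(s["joints"],s["tcp_pos"],s["ee_rot"][:,1])
c=capture("wrist"); save(c,"w1.png"); W=world(c); print(np.round(c["T_tool_cam"],3).tolist(),c["fx"])
np.savez("w1.npz",W=W,frame=c["frame"])
for m in masks_of("ruler",c)[:2]: print(m["p"],m["xy"],m["region"].sum()); np.save("mask1.npy",m["region"])
X,Y,Z=W[...,0],W[...,1],W[...,2]
for lo,hi in((.002,.012),(.034,.05)):
    m=(Z>lo)&(Z<hi); m=cv2.morphologyEx(m.astype(np.uint8),cv2.MORPH_OPEN,np.ones((5,5)))>0
    print(m.sum(),cv2.minAreaRect((W[m][:,:2]*1000).astype(np.float32)),np.median(Z[m]))
E
```

```text
[-1.87523595e+01  2.14836014e+01  2.48533961e+00  3.88168021e-04
 -7.10158764e+01  9.57702999e+01] [ 0.52211735 -0.34601909  0.2614786 ] [-2.24643804e-01 -9.74440948e-01 -1.84358868e-05]
[[0.001, -0.954, -0.299, 0.082], [1.0, 0.001, -0.0, -0.001], [0.0, -0.299, 0.954, -0.142], [0.0, 0.0, 0.0, 1.0]] 317.7423839796765
0.85 [305.7, 152.6] 8672
6967 ((604.6904907226562, -195.75308227539062), (402.966796875, 234.48806762695312), 64.0429458618164) 0.0036324721733027587
1738 ((630.5407104492188, -209.08316040039062), (369.9604797363281, 175.78961181640625), 68.48902130126953) 0.04054500303203655
```

View pics/w1.png

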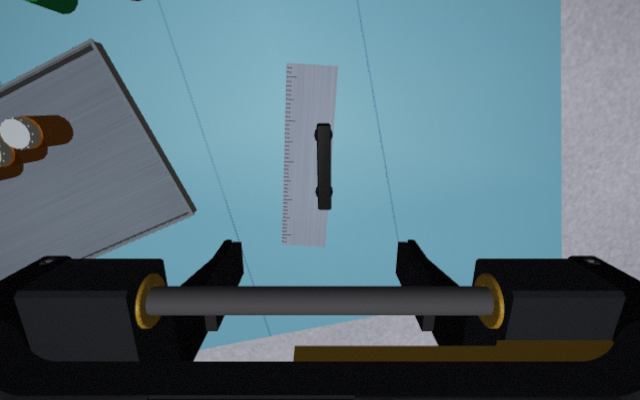

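The close view shows one ruler: blade columns 283–338, rows 64–247, graduated edge on the left, black bar at about (323,166). That's the right object.

```bash
python3 - <<'E'
from h import *
d=np.load("w1.npz"); W=d["W"]; f=d["frame"].astype(int); X,Y,Z=W[...,0],W[...,1],W[...,2]
roi=np.zeros((400,640),bool); roi[50:255,265:355]=True
bar=roi&(Z>.036)&(f.sum(2)<150)
r=cv2.minAreaRect((W[bar][:,:2]*1000).astype(np.float32)); print("bar",r,bar.sum(),np.median(Z[bar]))
w=W[bar][:,:2]; mu=w.mean(0); v=np.linalg.svd(w-mu,full_matrices=False)[2][0]; v*=np.sign(v[0]); print(mu,v,np.degrees(np.arctan2(v[1],v[0])))
s=f[...,0]-f[...,2]; bl=roi&((s>-40)&(f[...,0]>80)&(Z>-.002)&(Z<.012))|bar
bl=cv2.morphologyEx(bl.astype(np.uint8),cv2.MORPH_CLOSE,np.ones((7,7)))
# pixel front edge per row, project to blade top plane z=.005 via world rays
c=W[bl>0]; print("blade",cv2.minAreaRect((c[c[:,2]<.012][:,:2]*1000).astype(np.float32)),bl.sum())
P=[]; Q=[]
for y in range(72,238):
    k=np.where(bl[y])[0]
    P.append(W[y,k[0]+1,:2]); Q.append(W[y,k[-1]-1,:2])
for n,P in (("front",P),("rear",Q)):
    P=np.array(P,np.float32); P=P[~np.isnan(P[:,0])]
    vx,vy,x0,y0=cv2.fitLine(P,cv2.DIST_HUBER,0,.001,.001).ravel(); 
    print(n,np.degrees(np.arctan(vy/vx)),"dist to bar centre",vx*(mu[1]-y0)-vy*(mu[0]-x0))
# blade centre
# tray frame jars
a=np.radians(10.41); c,s=np.cos(a),np.sin(a)
for x,y in ((.6455,-.0424),(.6345,-.0025),(.6223,.0374),(.6438,.0796),(.6374,.1225)):
    dx,dy=x-.5844,y-.0286; print(round(c*dx+s*dy,4),round(-s*dx+c*dy,4))
E
```

```text
bar ((532.665283203125, -352.9757995605469), (14.953315734863281, 98.54341888427734), 77.61507415771484) 1080 0.04046703844254021
[ 0.53475673 -0.35336401] [ 0.97820006 -0.20766476] -11.985536114346086
blade ((536.1207885742188, -332.705810546875), (60.38842010498047, 232.09677124023438), 73.73257446289062) 8660
front -16.273422 dist to bar centre -0.04812262207984856
rear -16.509085 dist to bar centre 0.007751651922825359
0.0473 -0.0809
0.0437 -0.0396
0.0389 0.0018
0.0676 0.0394
0.0691 0.0828
```

drive_tool([
  [100,4,-3,-40,0,0,0.01],
  [100,4,-2.2,-40,0,0,0],
  [100,3.4,-2,-40,0,0,0],
  [60,0,0,-40,0,0,0],
  [60,0,0,-30,0,0,0],
])

```text
time_s: 2.93
tcp_pos: [0.5317, -0.3533, 0.0683]
ee_rot: [[0.976, -0.216, -0.003], [-0.216, -0.976, 0.002], [-0.003, -0.001, -1.0]]
wrist_force: [-0.2, -0.0, -0.4]
gripper_width: 0.921
gripper_force: 0.0
```

drive_tool([
  [50,0,0,-20,0,0,0],
  [50,0,0,-15,0,0,0],
  [50,0,0,-8.5,0,0,0],
  [50,0,0,0,0,0,0],
  [50,0,0,0,0,0,0],
])

```text
time_s: 3.35
tcp_pos: [0.5337, -0.3539, 0.0285]
ee_rot: [[0.977, -0.213, 0.0], [-0.213, -0.977, -0.0], [0.0, 0.0, -1.0]]
wrist_force: [1.2, 0.9, 0.1]
gripper_width: 0.564
gripper_force: 0.0
```

drive_tool([
  [0,0,0,0,0,0,0],
  [0,0,0,0,0,0,0],
  [0,0,0,0,0,0,0],
  [0,0,0,0,0,0,0],
  [0,0,0,0,0,0,0],
])

```text
time_s: 3.77
tcp_pos: [0.5338, -0.3534, 0.0287]
ee_rot: [[0.977, -0.212, 0.001], [-0.212, -0.977, -0.0], [0.001, 0.0, -1.0]]
wrist_force: [-0.8, 0.7, 0.4]
gripper_width: 0.206
gripper_force: 0.0
```

drive_tool([
  [0,0,0,0,0,0,0],
  [0,0,0,0,0,0,0],
  [0,0,0,0,0,0,0],
])

```text
time_s: 4.02
tcp_pos: [0.5337, -0.3535, 0.0286]
ee_rot: [[0.977, -0.212, 0.0], [-0.212, -0.977, -0.0], [0.001, 0.0, -1.0]]
wrist_force: [-0.7, 0.8, 4.2]
gripper_width: 0.18
gripper_force: 30.0
```

drive_tool([
  [0,0,0,10,0,0,0],
  [0,0,0,25,0,0,0],
  [0,0,0,35,0,0,0],
  [0,0,0,30,0,0,0],
  [0,0,0,20,0,0,0],
])

```text
time_s: 4.43
tcp_pos: [0.5342, -0.3537, 0.1513]
ee_rot: [[0.977, -0.212, 0.003], [-0.212, -0.977, -0.001], [0.003, 0.001, -1.0]]
wrist_force: [1.9, -0.2, -2.4]
gripper_width: 0.183
gripper_force: 30.0
```

drive_tool([
  [0,0,10,0,0,0,-0.03],
  [0,0,18,0,0,0,-0.055],
  [0,0,18,0,0,0,-0.055],
  [0,0,18,0,0,0,-0.055],
  [0,0,18,0,0,0,-0.055],
])

```text
time_s: 4.85
tcp_pos: [0.5327, -0.2703, 0.1477]
ee_rot: [[0.893, -0.45, -0.001], [-0.45, -0.893, 0.001], [-0.002, -0.0, -1.0]]
wrist_force: [0.3, 0.8, -1.1]
gripper_width: 0.182
gripper_force: 30.0
```

drive_tool([
  [0,0,18,0,0,0,-0.055],
  [0,0,18,0,0,0,-0.055],
  [0,0,18,0,0,0,-0.055],
  [0,0,18,0,0,0,-0.055],
  [0,0,18,0,0,0,-0.055],
])

```text
time_s: 5.27
tcp_pos: [0.5327, -0.1802, 0.1477]
ee_rot: [[0.737, -0.676, -0.002], [-0.676, -0.737, 0.001], [-0.002, 0.001, -1.0]]
wrist_force: [0.0, -0.6, -1.9]
gripper_width: 0.183
gripper_force: 30.0
```

drive_tool([
  [0,0,18,0,0,0,-0.055],
  [0,0,18,0,0,0,-0.055],
  [0,0,18,0,0,0,-0.055],
  [0,0,18,0,0,0,-0.055],
  [0,0,18,0,0,0,-0.055],
])

```text
time_s: 5.68
tcp_pos: [0.5327, -0.0904, 0.1478]
ee_rot: [[0.526, -0.851, -0.002], [-0.851, -0.526, 0.0], [-0.001, 0.001, -1.0]]
wrist_force: [1.0, -0.0, -1.5]
gripper_width: 0.184
gripper_force: 30.0
```

drive_tool([
  [0,0,18,0,0,0,-0.055],
  [0,0,18,0,0,0,-0.055],
  [0,0,18,0,0,0,-0.055],
  [0,0,18,0,0,0,-0.055],
  [0,2,18,0,0,0,-0.055],
])

```text
time_s: 6.1
tcp_pos: [0.5343, -0.0005, 0.1478]
ee_rot: [[0.275, -0.961, -0.002], [-0.961, -0.275, 0.0], [-0.001, 0.002, -1.0]]
wrist_force: [0.2, -0.2, -2.9]
gripper_width: 0.179
gripper_force: 30.0
```

drive_tool([
  [0,0,14,0,0,0,-0.033],
  [0,0,4,0,0,0,0],
  [0,0,0,0,0,0,0],
  [0,0,0,0,0,0,0],
])

```text
time_s: 6.43
tcp_pos: [0.535, 0.0164, 0.1479]
ee_rot: [[0.247, -0.969, -0.001], [-0.969, -0.247, -0.0], [-0.0, 0.001, -1.0]]
wrist_force: [0.6, 0.5, -3.2]
gripper_width: 0.18
gripper_force: 30.0
```

```bash
python3 - <<'E'
from h import *
s=sense(); print(s["joints"],s["tcp_pos"],np.degrees(np.arctan2(*s["ee_rot"][[1,0],1])),s["wrist_force"],s["moment"],s["gripper_width"])
c=capture("wrist"); save(c,"w2.png"); W=world(c); np.savez("w2.npz",W=W,frame=c["frame"])
c=capture("top"); W=world(c); np.savez("t2.npz",W=W,frame=c["frame"])
E
```

```text
[ 1.91232326e+01  1.85479270e+01 -1.96432243e+01 -1.47651422e-02
 -5.18655090e+01 -4.80727637e+00] [0.53503665 0.01644429 0.14787022] -165.69316374963006 [ 0.63290865  0.46394802 -3.24831468] [-0.05048039  0.1475067  -0.00467222] 0.17993262533544166
```

View pics/w2.png

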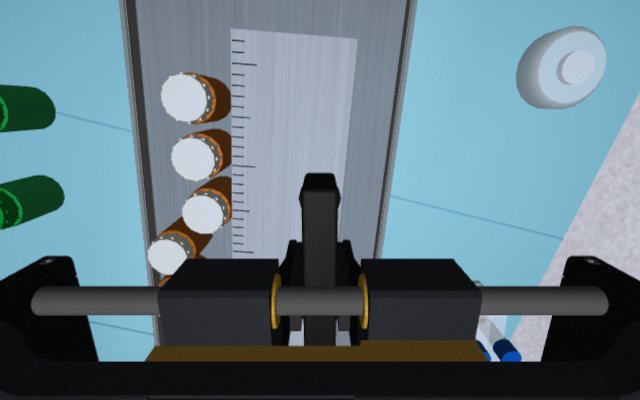

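```bash
python3 - <<'E'
from h import *
d=np.load("w2.npz"); W=d["W"]; f=d["frame"].astype(int); X,Y,Z=W[...,0],W[...,1],W[...,2]
bl=(Z>.09)&(Z<.15)&(f[...,0]>70); bl[:,:225]=0; bl[:,370:]=0; bl[245:]=0
n,l,s,_=cv2.connectedComponentsWithStats(bl.astype(np.uint8)); i=1+np.argmax(s[1:,4]); bl=l==i; print(s[i])
w=W[bl]; A=np.c_[w[:,:2]-[.535,.0164],np.ones(len(w))]; print("plane z",np.linalg.lstsq(A,w[:,2],rcond=None)[0])
P=[]; 
for y in range(35,240):
    k=np.where(bl[y])[0]
    if len(k)>20: P.append(W[y,k[0]+1,:2])
P=np.array(P,np.float32); vx,vy,x0,y0=cv2.fitLine(P,cv2.DIST_HUBER,0,.001,.001).ravel()
n=np.array([vy,-vx])*np.sign(vy); print("edge normal deg",np.degrees(np.arctan2(n[1],n[0])),"ahead of tcp",n@(np.array([x0,y0])-[.53504,.01644]), "ends y",P[0],P[-1])
T=np.load("top.npz")["W"]; t2=np.load("t2.npz")["W"]
a0=np.radians(10.41); u=np.array([np.cos(a0),np.sin(a0)]); q=np.array([-u[1],u[0]])
for nm,V in (("top",T),("wrist",W)):
    p=V[...,:2]-[.5844,.0286]; tx=p@u; ty=p@q; z=V[...,2]
    for lo,hi in ((.098,.125),(-.125,-.098)):
        m=(tx>lo)&(tx<hi)&(z>.011)&(z<.022)&(abs(ty)<.18)
        if m.sum()<30: continue
        r=cv2.minAreaRect((np.c_[tx,ty].reshape(400,640,2)[m]*1000).astype(np.float32)) if 0 else None
        k=np.polyfit(ty[m],tx[m],1); print(nm,m.sum(),"tx=%.4f slope %.4f"%(k[1],k[0]),ty[m].min(),ty[m].max())
E
```

```text
[  231    28   127   217 21882]
plane z [-0.00393665  0.00097412  0.12294699]
edge normal deg 10.077866 ahead of tcp 0.04947615143064757 ends y [ 0.60270596 -0.08286797] [0.58465576 0.01999179]
top 297 tx=0.1082 slope 0.0015 -0.17830060676573692 0.1797510208350442
top 224 tx=-0.1099 slope 0.0007 -0.1794558356128501 0.17924105839872911
wrist 2732 tx=0.1068 slope 0.0012 -0.15062604742109656 0.16961154326012098
wrist 1866 tx=-0.1104 slope 0.0007 -0.16450486109353857 0.05156663535240315
```

drive_tool([
  [0,0,0,-20,0,0,0.005],
  [0,0,0,-30,0,0,0],
  [0,0,0,-30,0,0,0],
  [0,0,0,-20,0,0,0],
  [0,0,0,-9,0,0,0],
])

```text
time_s: 6.95
tcp_pos: [0.5334, 0.0152, 0.0361]
ee_rot: [[0.25, -0.968, -0.006], [-0.968, -0.25, -0.002], [0.0, 0.006, -1.0]]
wrist_force: [-0.1, -0.4, -2.6]
gripper_width: 0.18
gripper_force: 30.0
```

drive_tool([
  [0,0,0,0,0,0,0],
  [0,0,0,0,0,0,0],
  [0,3.9,0.7,0,0,0,0],
  [0,3.9,0.7,0,0,0,0],
  [0,3.9,0.7,0,0,0,0],
])

```text
time_s: 7.37
tcp_pos: [0.5488, 0.0191, 0.0406]
ee_rot: [[0.252, -0.968, 0.003], [-0.968, -0.252, 0.001], [-0.0, -0.003, -1.0]]
wrist_force: [0.1, 1.1, -2.4]
gripper_width: 0.178
gripper_force: 30.0
```

drive_tool([
  [0,3,0.55,0,0,0,0],
  [0,2,0.37,0,0,0,0],
  [0,2,0.37,0,0,0,0],
  [0,2,0.37,0,0,0,0],
  [0,2,0.37,0,0,0,0],
])

```text
time_s: 7.78
tcp_pos: [0.5576, 0.0206, 0.0389]
ee_rot: [[0.251, -0.968, -0.002], [-0.968, -0.251, -0.0], [-0.0, 0.002, -1.0]]
wrist_force: [-1.7, 0.3, -1.6]
gripper_width: 0.182
gripper_force: 30.0
```

drive_tool([
  [0,2,0.37,0,0,0,0],
  [0,2,0.37,0,0,0,0],
  [0,2,0.37,0,0,0,0],
  [0,2,0.37,0,0,0,0],
  [0,2,0.37,0,0,0,0],
])

```text
time_s: 8.2
tcp_pos: [0.5677, 0.0224, 0.0388]
ee_rot: [[0.251, -0.968, -0.002], [-0.968, -0.251, -0.0], [-0.0, 0.002, -1.0]]
wrist_force: [-2.8, 0.0, -1.0]
gripper_width: 0.179
gripper_force: 30.0
```

```bash
cat >> h.py <<'E'
a0=np.radians(10.35); u=np.array([np.cos(a0),np.sin(a0)]); q=np.array([-u[1],u[0]]); TC=np.array([.5840,.0286])
def rep(cam=False):
    s=sense(); p=s["tcp_pos"][:2]-TC; F=s["wrist_force"]; print("t %.2f tx %.2f ty %.2f z %.2f mm yaw %.3f F %.1f %.1f %.1f M"%(s["time_s"],p@u*1e3,p@q*1e3,s["tcp_pos"][2]*1e3,np.degrees(np.arctan2(*s["ee_rot"][[1,0],1])),F[:2]@u,F[:2]@q,F[2]),np.round(s["moment"],3),"travel to stop %.1f"%(71-49.4-p@u*1e3))
    if cam:
        c=capture("top"); W=world(c); pp=W[...,:2]-TC; tx=pp@u; ty=pp@q
        m=(abs(ty)<.125)&(tx>.015)&(tx<.115)&(W[...,2]>.058)&(W[...,2]<.075)
        n,l,st,_=cv2.connectedComponentsWithStats(m.astype(np.uint8))
        for i in range(1,n):
            if st[i,4]>25: k=l==i; print("  cap ty %.4f tx %.4f mid %.4f n %d"%(ty[k].mean(),tx[k].mean(),(tx[k].min()+tx[k].max())/2,st[i,4]))
        return c
E
python3 - <<'E'
from h import *
save(rep(True),"t3.png")
E
```

```text
t 8.20 tx -17.14 ty -3.13 z 38.82 mm yaw -165.467 F -2.7 0.5 -1.0 M [-0.169  0.974 -0.083] travel to stop 38.7
  cap ty -0.0825 tx 0.0501 mid 0.0508 n 103
```

drive_tool([
  [0,2,0.37,0,0,0,0],
  [0,2,0.37,0,0,0,0],
  [0,2,0.37,0,0,0,0],
  [0,2,0.37,0,0,0,0],
  [0,2,0.37,0,0,0,0],
])

```text
time_s: 8.67
tcp_pos: [0.5785, 0.0246, 0.0389]
ee_rot: [[0.251, -0.968, 0.0], [-0.968, -0.251, 0.0], [-0.0, -0.0, -1.0]]
wrist_force: [-2.1, -0.0, -2.3]
gripper_width: 0.182
gripper_force: 30.0
```

drive_tool([
  [0,2,0.37,0,0,0,0],
  [0,2,0.37,0,0,0,0],
  [0,2,0.37,0,0,0,0],
  [0,2,0.37,0,0,0,0],
  [0,2,0.37,0,0,0,0],
])

```text
time_s: 9.08
tcp_pos: [0.5874, 0.026, 0.0389]
ee_rot: [[0.251, -0.968, -0.002], [-0.968, -0.251, -0.001], [-0.0, 0.002, -1.0]]
wrist_force: [-4.3, -1.0, -0.2]
gripper_width: 0.181
gripper_force: 30.0
```

drive_tool([
  [0,1.5,0.27,0,0,0,0],
  [0,1.5,0.27,0,0,0,0],
  [0,1.5,0.27,0,0,0,0],
  [0,1.5,0.27,0,0,0,0],
  [0,1.5,0.27,0,0,0,0],
])

```text
time_s: 9.5
tcp_pos: [0.5959, 0.0277, 0.039]
ee_rot: [[0.251, -0.968, 0.0], [-0.968, -0.251, 0.0], [-0.0, -0.0, -1.0]]
wrist_force: [-2.5, -0.5, -2.5]
gripper_width: 0.181
gripper_force: 30.0
```

```bash
python3 - <<'E'
from h import *
rep(True)
c=capture("wrist"); save(c,"w3.png")
E
```

```text
t 9.50 tx 11.54 ty -3.03 z 38.98 mm yaw -165.445 F -2.6 -0.0 -2.5 M [-0.14   1.096  0.04 ] travel to stop 10.1
  cap ty -0.0817 tx 0.0797 mid 0.0804 n 108
```

View pics/w3.png

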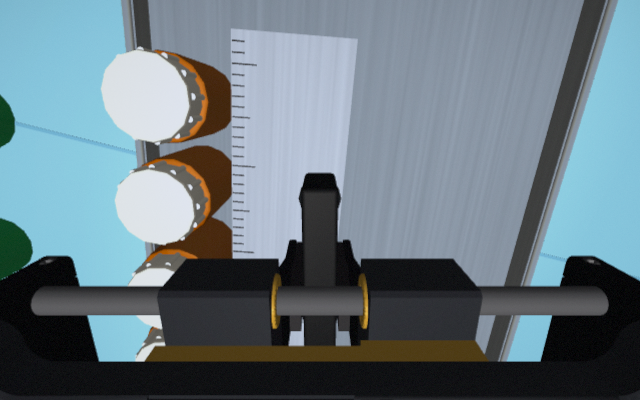

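The wrist view shows the jars riding the blade's edge (caps at about (147,95) and (158,203), edge at column 232), with roughly 10 mm left to the rail.

drive_tool([
  [0,1,0.18,0,0,0,0],
  [0,1,0.18,0,0,0,0],
  [0,1,0.18,0,0,0,0],
  [0,1,0.18,0,0,0,0],
  [0,1,0.18,0,0,0,0],
])

```text
time_s: 10.02
tcp_pos: [0.6009, 0.0286, 0.039]
ee_rot: [[0.251, -0.968, 0.0], [-0.968, -0.251, 0.0], [-0.0, -0.0, -1.0]]
wrist_force: [-2.6, -0.2, -2.2]
gripper_width: 0.184
gripper_force: 30.0
```

drive_tool([
  [0,0.6,0.11,0,0,0,0],
  [0,0.6,0.11,0,0,0,0],
  [0,0,0,0,0,0,0],
])

```text
time_s: 10.27
tcp_pos: [0.6021, 0.0288, 0.039]
ee_rot: [[0.251, -0.968, 0.0], [-0.968, -0.251, 0.0], [-0.0, -0.0, -1.0]]
wrist_force: [-2.9, -0.7, -3.0]
gripper_width: 0.182
gripper_force: 30.0
```

```bash
python3 - <<'E'
from h import *
rep()
E
```

```text
t 10.27 tx 17.88 ty -3.02 z 39.04 mm yaw -165.446 F -3.0 -0.2 -3.0 M [-0.183  1.038  0.   ] travel to stop 3.7
```

drive_tool([
  [0,0.4,0.07,0,0,0,0],
  [0,0.4,0.07,0,0,0,0],
  [0,0,0,0,0,0,0],
])

```text
time_s: 10.52
tcp_pos: [0.6028, 0.029, 0.039]
ee_rot: [[0.251, -0.968, 0.0], [-0.968, -0.251, 0.0], [0.0, -0.0, -1.0]]
wrist_force: [-2.8, -0.3, -3.4]
gripper_width: 0.18
gripper_force: 30.0
```

drive_tool([
  [0,0.4,0.07,0,0,0,0],
  [0,0.4,0.07,0,0,0,0],
  [0,0,0,0,0,0,0],
])

```text
time_s: 10.77
tcp_pos: [0.6037, 0.0291, 0.0391]
ee_rot: [[0.251, -0.968, 0.0], [-0.968, -0.251, 0.0], [0.0, -0.0, -1.0]]
wrist_force: [-2.8, -0.9, -2.2]
gripper_width: 0.186
gripper_force: 30.0
```

```bash
python3 - <<'E'
from h import *
rep()
E
```

```text
t 10.77 tx 19.45 ty -3.04 z 39.06 mm yaw -165.447 F -2.9 -0.4 -2.2 M [-0.192  0.992  0.039] travel to stop 2.1
```

drive_tool([
  [0,0.3,0.05,0,0,0,0],
  [0,0.3,0.05,0,0,0,0],
  [0,0,0,0,0,0,0],
])

```text
time_s: 11.02
tcp_pos: [0.604, 0.0291, 0.039]
ee_rot: [[0.251, -0.968, -0.0], [-0.968, -0.251, -0.0], [0.0, 0.0, -1.0]]
wrist_force: [-2.7, -0.8, -1.8]
gripper_width: 0.182
gripper_force: 30.0
```

drive_tool([
  [0,0.3,0.05,0,0,0,0],
  [0,0,0,0,0,0,0],
])

```text
time_s: 11.18
tcp_pos: [0.604, 0.0291, 0.039]
ee_rot: [[0.251, -0.968, -0.001], [-0.968, -0.251, -0.0], [-0.0, 0.001, -1.0]]
wrist_force: [-4.3, -0.7, -2.7]
gripper_width: 0.179
gripper_force: 30.0
```

drive_tool([
  [0,0.3,0.05,0,0,0,0],
  [0,0,0,0,0,0,0],
])

```text
time_s: 11.35
tcp_pos: [0.6041, 0.0291, 0.0389]
ee_rot: [[0.251, -0.968, -0.002], [-0.968, -0.251, -0.0], [-0.0, 0.002, -1.0]]
wrist_force: [-5.4, 0.2, -0.7]
gripper_width: 0.18
gripper_force: 30.0
```

```bash
python3 - <<'E'
from h import *
rep()
E
```

```text
t 11.35 tx 19.83 ty -3.10 z 38.92 mm yaw -165.456 F -5.3 1.2 -0.7 M [-0.185  1.691  0.039] travel to stop 1.8
```

drive_tool([
  [0,0.3,0.05,0,0,0,0],
  [0,0,0,0,0,0,0],
  [0,0,0,0,0,0,0],
])

```text
time_s: 11.6
tcp_pos: [0.6041, 0.0291, 0.0389]
ee_rot: [[0.251, -0.968, -0.002], [-0.968, -0.251, -0.0], [-0.0, 0.002, -1.0]]
wrist_force: [-6.0, -0.6, -0.7]
gripper_width: 0.181
gripper_force: 30.0
```

```bash
python3 - <<'E'
from h import *
rep(True)
rep()
c=capture("wrist"); W=world(c)
p=W[...,:2]-TC; tx=p@u; ty=p@q; z=W[...,2]
m=(tx>.05)&(tx<.115)&(abs(ty)<.125)&(z>.057)&(z<.075)
n,l,st,_=cv2.connectedComponentsWithStats(m.astype(np.uint8))
for i in range(1,n):
    if st[i,4]>200:
        k=l==i; print("wcap ty %.4f tx min %.4f max %.4f n %d z %.4f"%(ty[k].mean(),tx[k].min(),tx[k].max(),st[i,4],np.median(z[k])))
m=(tx>.1)&(tx<.125)&(z>.011)&(z<.022)
for a in np.arange(-.18,.2,.06):
    k=m&(abs(ty-a)<.02)
    if k.sum()>20: print("rail ty %.2f"%a,np.round(np.percentile(tx[k],[3,50,97]),4))
save(c,"w4.png"); c=capture("scene"); save(c,"s4.png")
E
```

```text
t 11.60 tx 19.88 ty -3.11 z 38.92 mm yaw -165.459 F -6.0 0.5 -0.7 M [-0.176  1.845  0.036] travel to stop 1.7
  cap ty -0.0817 tx 0.0881 mid 0.0893 n 110
t 11.65 tx 19.84 ty -3.12 z 38.90 mm yaw -165.459 F -5.4 1.0 -1.1 M [-0.187  1.859  0.03 ] travel to stop 1.8
wcap ty -0.0827 tx min 0.0707 max 0.1041 n 6793 z 0.0614
wcap ty -0.0419 tx min 0.0707 max 0.1038 n 5096 z 0.0614
wcap ty -0.0106 tx min 0.0813 max 0.1027 n 832 z 0.0613
wcap ty 0.0122 tx min 0.0886 max 0.0999 n 236 z 0.0615
wcap ty 0.0279 tx min 0.0886 max 0.1038 n 322 z 0.0610
rail ty -0.12 [0.1055 0.1072 0.1103]
rail ty -0.06 [0.1056 0.1075 0.1103]
```

```bash
cat >> h.py <<'E'
def scenecaps():
    c=capture("scene"); W=world(c); p=W[...,:2]-TC; tx=p@u; ty=p@q; z=W[...,2]; f=c["frame"].astype(int)
    m=(tx>.05)&(tx<.12)&(abs(ty)<.125)&(z>.01)&(z<.07)
    for a in (-.082,-.041,0,.041,.082):
        k=(tx>.05)&(tx<.125)&(abs(ty-a)<.018)&(z>.03)&(z<.056)
        kc=(tx>.05)&(tx<.125)&(abs(ty-a)<.02)&(z>.059)&(z<.075)&(f.min(2)>110)
        print("jar",a,k.sum(),kc.sum(),"far-face tx",np.round(np.percentile(tx[k],[50,90,97]),4) if k.sum()>5 else "", "cap mean",np.round([tx[kc].mean(),ty[kc].mean()],4) if kc.sum() else "")
    return c
E
python3 - <<'E'
from h import *
c=scenecaps(); a=c["frame"][180:290,230:430,::-1]
cv2.imwrite("pics/s5.png",cv2.resize(a,None,fx=4,fy=4,interpolation=cv2.INTER_CUBIC))
E
```

```text
jar -0.082 102 140 far-face tx [0.1008 0.104  0.1046] cap mean [ 0.0878 -0.0813]
jar -0.041 99 126 far-face tx [0.1008 0.1036 0.1048] cap mean [ 0.0879 -0.041 ]
jar 0 96 54 far-face tx [0.1003 0.1042 0.1048] cap mean [0.0961 0.0028]
jar 0.041 101 74 far-face tx [0.1003 0.1038 0.1045] cap mean [0.0935 0.042 ]
jar 0.082 105 133 far-face tx [0.1006 0.1037 0.1047] cap mean [0.0873 0.0832]
```

View pics/s5.png

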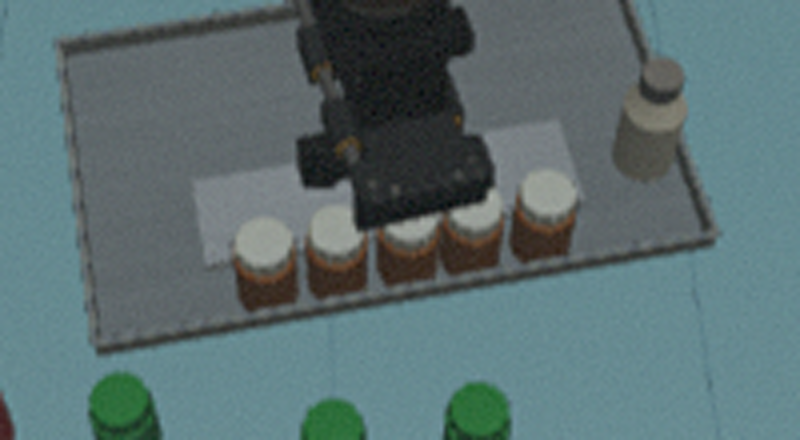

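The scene crop shows all five jars in one line at the rail (caps from (265,240) to (548,192)), with far faces equal to within about 0.5 mm. I'll press a little more so the force on the rail is clearly above 2 N.

drive_tool([
  [0,0.3,0.05,0,0,0,0],
  [0,0,0,0,0,0,0],
])

```text
time_s: 11.97
tcp_pos: [0.6041, 0.0291, 0.0389]
ee_rot: [[0.251, -0.968, -0.003], [-0.968, -0.251, -0.001], [-0.0, 0.003, -1.0]]
wrist_force: [-6.4, 0.2, -0.4]
gripper_width: 0.184
gripper_force: 30.0
```

drive_tool([
  [0,0.3,0.05,0,0,0,0],
  [0,0,0,0,0,0,0],
])

```text
time_s: 12.13
tcp_pos: [0.6041, 0.0291, 0.0388]
ee_rot: [[0.251, -0.968, -0.003], [-0.968, -0.251, -0.001], [-0.0, 0.003, -1.0]]
wrist_force: [-6.0, 0.1, -0.1]
gripper_width: 0.179
gripper_force: 30.0
```

drive_tool([
  [0,0.2,0.04,0,0,0,0],
  [0,0,0,0,0,0,0],
  [0,0,0,0,0,0,0],
  [0,0,0,0,0,0,0],
])

```text
time_s: 12.47
tcp_pos: [0.6042, 0.0291, 0.0388]
ee_rot: [[0.251, -0.968, -0.004], [-0.968, -0.251, -0.001], [-0.0, 0.004, -1.0]]
wrist_force: [-7.1, -0.7, 0.2]
gripper_width: 0.175
gripper_force: 30.0
```

```bash
python3 - <<'E'
from h import *
rep(); scenecaps(); rep()
E
```

```text
t 12.47 tx 19.93 ty -3.14 z 38.83 mm yaw -165.467 F -7.1 0.6 0.2 M [-0.091  2.202  0.076] travel to stop 1.7
jar -0.082 101 141 far-face tx [0.1012 0.1042 0.1049] cap mean [ 0.0877 -0.0813]
jar -0.041 98 126 far-face tx [0.1007 0.1041 0.1045] cap mean [ 0.088  -0.0413]
jar 0 98 50 far-face tx [0.1006 0.1038 0.1043] cap mean [0.0965 0.0025]
jar 0.041 100 74 far-face tx [0.1009 0.1038 0.1047] cap mean [0.0939 0.0418]
jar 0.082 100 131 far-face tx [0.1005 0.104  0.1043] cap mean [0.0873 0.083 ]
t 12.52 tx 19.91 ty -3.13 z 38.85 mm yaw -165.466 F -7.7 0.9 1.0 M [-1.440e-01  2.275e+00  1.000e-03] travel to stop 1.7
```

drive_tool([
  [0,-1,-0.18,0,0,0,0],
  [0,-2,-0.36,0,0,0,0],
  [0,-5,-0.9,0,0,0,0],
  [0,-10,-1.8,0,0,0,0],
  [0,-15,-2.7,0,0,0,0],
])

```text
time_s: 12.93
tcp_pos: [0.5758, 0.0244, 0.04]
ee_rot: [[0.252, -0.968, 0.007], [-0.968, -0.252, 0.002], [0.0, -0.007, -1.0]]
wrist_force: [-0.2, -0.4, -1.7]
gripper_width: 0.182
gripper_force: 30.0
```

drive_tool([
  [0,-15,-2.7,0,0,0,0],
  [0,-10,-1.8,0,0,0,0],
  [0,0,0,15,0,0,0],
  [0,0,0,30,0,0,0],
  [0,0,0,30,0,0,0],
])

```text
time_s: 13.35
tcp_pos: [0.5487, 0.0193, 0.1149]
ee_rot: [[0.252, -0.968, 0.002], [-0.968, -0.252, 0.0], [0.0, -0.002, -1.0]]
wrist_force: [1.2, 0.7, -2.9]
gripper_width: 0.179
gripper_force: 30.0
```

drive_tool([
  [0,0,0,25,0,0,0],
  [0,0,0,10,0,0,0],
  [0,0,0,0,0,0,0],
])

```text
time_s: 13.6
tcp_pos: [0.5506, 0.0198, 0.1525]
ee_rot: [[0.252, -0.968, 0.01], [-0.968, -0.252, 0.003], [-0.0, -0.01, -1.0]]
wrist_force: [-0.1, -0.7, -3.7]
gripper_width: 0.184
gripper_force: 30.0
```

```bash
python3 - <<'E'
from h import *
rep(True); scenecaps(); print(sense()["tcp_pos"])
E
```

```text
t 13.60 tx -34.43 ty -2.64 z 152.54 mm yaw -165.412 F -0.2 -0.7 -3.7 M [0.023 0.143 0.01 ] travel to stop 56.0
jar -0.082 101 141 far-face tx [0.1012 0.1036 0.1045] cap mean [ 0.0878 -0.0813]
jar -0.041 102 142 far-face tx [0.101  0.1041 0.1048] cap mean [ 0.0878 -0.0398]
jar 0 95 134 far-face tx [0.1008 0.1045 0.1052] cap mean [0.0879 0.0022]
jar 0.041 103 137 far-face tx [0.1006 0.1038 0.1046] cap mean [0.0879 0.0401]
jar 0.082 104 132 far-face tx [0.1007 0.1039 0.1045] cap mean [0.0877 0.0827]
[0.54756423 0.0191451  0.14836353]
```

drive_tool([
  [0,0,-10,0,0,0,0.03],
  [0,-1,-18,0,0,0,0.055],
  [0,-1,-18,0,0,0,0.055],
  [0,-1,-18,0,0,0,0.055],
  [0,-1,-18,0,0,0,0.055],
])

```text
time_s: 14.12
tcp_pos: [0.5426, -0.0637, 0.1464]
ee_rot: [[0.485, -0.874, -0.004], [-0.874, -0.485, -0.0], [-0.002, 0.004, -1.0]]
wrist_force: [-0.0, -0.0, -2.4]
gripper_width: 0.18
gripper_force: 30.0
```

drive_tool([
  [0,-1,-18,0,0,0,0.055],
  [0,-1,-18,0,0,0,0.055],
  [0,-1,-18,0,0,0,0.055],
  [0,-1,-18,0,0,0,0.055],
  [0,-1,-18,0,0,0,0.055],
])

```text
time_s: 14.53
tcp_pos: [0.5376, -0.1537, 0.1462]
ee_rot: [[0.704, -0.71, -0.004], [-0.71, -0.704, 0.0], [-0.003, 0.003, -1.0]]
wrist_force: [-1.0, 0.6, -2.8]
gripper_width: 0.185
gripper_force: 30.0
```

drive_tool([
  [0,-1,-18,0,0,0,0.055],
  [0,-1,-18,0,0,0,0.055],
  [0,-1,-18,0,0,0,0.055],
  [0,-1,-18,0,0,0,0.055],
  [0,-1,-18,0,0,0,0.055],
])

```text
time_s: 14.95
tcp_pos: [0.5327, -0.2436, 0.1461]
ee_rot: [[0.871, -0.492, -0.004], [-0.492, -0.871, 0.001], [-0.004, 0.001, -1.0]]
wrist_force: [0.6, 0.1, -2.8]
gripper_width: 0.182
gripper_force: 30.0
```

drive_tool([
  [0,0,-18,0,0,0,0.055],
  [0,0,-18,0,0,0,0.055],
  [0,0,-18,0,0,0,0.055],
  [0,0,-18,0,0,0,0.055],
  [0,0,-18,0,0,0,0.055],
])

```text
time_s: 15.37
tcp_pos: [0.5328, -0.3334, 0.1458]
ee_rot: [[0.971, -0.237, -0.004], [-0.237, -0.971, 0.002], [-0.004, -0.001, -1.0]]
wrist_force: [0.4, 0.6, -2.1]
gripper_width: 0.177
gripper_force: 30.0
```

drive_tool([
  [0,0,-15,0,0,0,0.026],
  [0,0,-5,0,0,0,0],
  [0,0,0,-30,0,0,0],
  [0,0,0,-35,0,0,0],
  [0,0,0,-25,0,0,0],
])

```text
time_s: 15.78
tcp_pos: [0.5319, -0.3518, 0.0549]
ee_rot: [[0.976, -0.216, -0.004], [-0.216, -0.976, 0.003], [-0.005, -0.002, -1.0]]
wrist_force: [0.2, -0.4, -3.3]
gripper_width: 0.179
gripper_force: 30.0
```

drive_tool([
  [0,0,0,-13,0,0,0],
  [0,0,0,-7,0,0,0],
  [0,0,0,0,0,0,0],
  [0,0,0,0,0,0,0],
])

```text
time_s: 16.12
tcp_pos: [0.534, -0.3528, 0.0387]
ee_rot: [[0.977, -0.214, -0.001], [-0.214, -0.977, -0.0], [-0.001, 0.0, -1.0]]
wrist_force: [-0.6, -0.8, -2.9]
gripper_width: 0.183
gripper_force: 30.0
```

```bash
python3 - <<'E'
from h import *
s=sense(); print(s["tcp_pos"],np.round(s["ee_rot"],4).tolist(),s["wrist_force"],s["moment"])
c=capture("wrist"); W=world(c); f=c["frame"]; Z=W[...,2]; m=(Z>.003)&(Z<.04)&(f.min(2)>60)
m[:,:225]=0;m[:,370:]=0;m[245:]=0
w=W[m]; print(len(w),np.linalg.lstsq(np.c_[w[:,:2]-s["tcp_pos"][:2],np.ones(len(w))],w[:,2],rcond=None)[0],np.median(w[:,2]))
E
```

```text
[ 0.53403989 -0.3528043   0.03868312] [[0.9769, -0.2139, -0.0006], [-0.2139, -0.9769, -0.0001], [-0.0005, 0.0002, -1.0]] [-0.64059617 -0.81002093 -2.94168286] [-0.10850585  0.09011156  0.03327242]
21889 [-0.00092614 -0.00184238  0.01470502] 0.014623912299806714
```

drive_tool([
  [0,0,0,-5,0,0,0],
  [0,0,0,-3,0,0,0],
  [0,0,0,-1,0,0,0],
  [0,0,0,-0.5,0,0,0],
  [0,0,0,0,0,0,0],
])

```text
time_s: 16.58
tcp_pos: [0.5338, -0.353, 0.0297]
ee_rot: [[0.977, -0.214, 0.0], [-0.214, -0.977, -0.0], [0.0, 0.0, -1.0]]
wrist_force: [-0.2, -0.3, -3.5]
gripper_width: 0.184
gripper_force: 30.0
```

drive_tool([
  [0,0,0,-0.4,0,0,0],
  [0,0,0,0,0,0,0],
  [0,0,0,0,0,0,0],
])

```text
time_s: 16.83
tcp_pos: [0.5339, -0.353, 0.0293]
ee_rot: [[0.977, -0.214, 0.0], [-0.214, -0.977, -0.0], [0.0, 0.0, -1.0]]
wrist_force: [0.0, 0.6, -2.7]
gripper_width: 0.181
gripper_force: 30.0
```

drive_tool([
  [0,0,0,-0.5,0,0,0],
  [0,0,0,0,0,0,0],
  [0,0,0,0,0,0,0],
])

```text
time_s: 17.08
tcp_pos: [0.5339, -0.353, 0.0287]
ee_rot: [[0.977, -0.214, 0.0], [-0.214, -0.977, -0.0], [0.0, 0.0, -1.0]]
wrist_force: [0.8, 0.1, -1.9]
gripper_width: 0.184
gripper_force: 30.0
```

drive_tool([
  [0,0,0,-0.4,0,0,0],
  [0,0,0,0,0,0,0],
  [0,0,0,0,0,0,0],
])

```text
time_s: 17.33
tcp_pos: [0.534, -0.3531, 0.0286]
ee_rot: [[0.977, -0.214, 0.0], [-0.214, -0.977, -0.0], [0.0, 0.0, -1.0]]
wrist_force: [-1.0, 0.6, 0.2]
gripper_width: 0.183
gripper_force: 30.0
```

On the bench. Releasing and retreating.

drive_tool([
  [40,0,0,0,0,0,0],
  [40,0,0,0,0,0,0],
  [40,0,0,0,0,0,0],
  [40,0,0,0,0,0,0],
  [40,0,0,0,0,0,0],
])

```text
time_s: 17.75
tcp_pos: [0.5339, -0.353, 0.0283]
ee_rot: [[0.977, -0.214, 0.0], [-0.214, -0.977, -0.0], [0.0, 0.0, -1.0]]
wrist_force: [-0.7, -0.3, -0.0]
gripper_width: 0.387
gripper_force: 0.0
```

drive_tool([
  [40,0,0,10,0,0,0],
  [40,0,0,30,0,0,0],
  [40,0,0,40,0,0,0],
  [40,0,0,40,0,0,0],
  [40,0,0,40,0,0,0],
])

```text
time_s: 18.17
tcp_pos: [0.5335, -0.353, 0.1908]
ee_rot: [[0.977, -0.214, 0.0], [-0.214, -0.977, -0.0], [0.0, 0.0, -1.0]]
wrist_force: [1.1, 0.0, -0.3]
gripper_width: 0.402
gripper_force: 0.0
```

drive_tool([
  [40,0,0,0,0,0,0],
  [40,0,0,0,0,0,0],
  [40,0,0,0,0,0,0],
])

```text
time_s: 18.42
tcp_pos: [0.5335, -0.3527, 0.1887]
ee_rot: [[0.977, -0.214, 0.001], [-0.214, -0.977, 0.0], [0.001, -0.001, -1.0]]
wrist_force: [-0.5, -0.3, -0.5]
gripper_width: 0.406
gripper_force: 0.0
```

```bash
python3 - <<'E'
from h import *
c=rep(True); scenecaps()
s=sense(); c=capture("wrist"); W=world(c); f=c["frame"]; Z=W[...,2]
X=W[...,0];Y=W[...,1]
m=(abs(X-.536)<.12)&(abs(Y+.335)<.06)&(Z>.002)&(Z<.012)
w=W[m]; print(len(w),np.median(w[:,2]),"bar top",np.median(Z[(abs(X-.533)<.03)&(abs(Y+.353)<.006)]))
save(c,"w6.png")
E
```

```text
t 18.42 tx -118.20 ty -366.01 z 188.75 mm yaw -102.381 F -0.5 -0.3 -0.5 M [-0.036  0.13  -0.044] travel to stop 139.8
  cap ty -0.0814 tx 0.0877 mid 0.0893 n 113
  cap ty -0.0403 tx 0.0879 mid 0.0899 n 108
  cap ty 0.0017 tx 0.0883 mid 0.0882 n 112
  cap ty 0.0399 tx 0.0877 mid 0.0877 n 110
  cap ty 0.0827 tx 0.0879 mid 0.0876 n 113
jar -0.082 103 142 far-face tx [0.1015 0.1038 0.1048] cap mean [ 0.0878 -0.0816]
jar -0.041 99 143 far-face tx [0.1012 0.1042 0.105 ] cap mean [ 0.0878 -0.0399]
jar 0 96 134 far-face tx [0.1005 0.1038 0.1045] cap mean [0.088  0.0021]
jar 0.041 94 136 far-face tx [0.1007 0.104  0.1045] cap mean [0.0876 0.04  ]
jar 0.082 100 135 far-face tx [0.1005 0.1037 0.1045] cap mean [0.0879 0.0829]
9580 0.0033349601390394584 bar top 0.26982186502237837
```

View pics/w6.png

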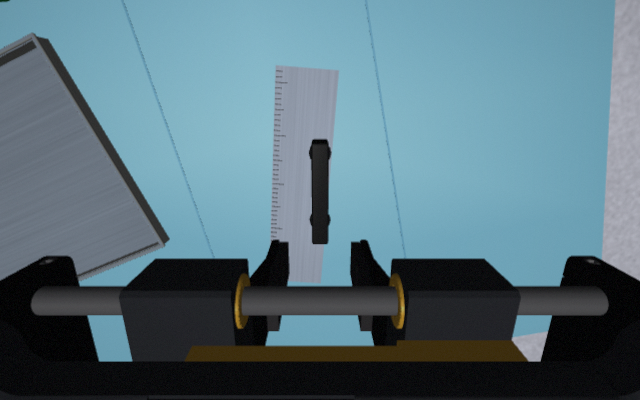

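The ruler lies flat on the bench, outside the tray and released (bar at about (320,190)), and all five jars are in line at the rail.

```bash
python3 -c "from station import *; print(finish_job())"
```

```text
the job is handed in; nothing more can be done
None
```

The job is handed in: all five jars stand in one line within about 0.5 mm at the back rail, pressed home at an estimated 4–5 N, and the ruler lies flat on the bench outside the tray, released; no verdict was returned.

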